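# Tighten the retaining ring of the model-photography lens with a two-pin spanner

## Robot

A 6-joint arm with a two-finger parallel gripper is mounted at the origin on the work surface. World frame = base frame: x ahead of the robot, y to its left, z up, the work surface at z = 0. Lengths are in mm, angles in rad, forces in N, time in s.
With the tool pointing down it reaches from about 300 to 775 mm from the base axis. Payload 14.6 kg.
Tool frame: the origin (TCP) lies between the finger pads; the fingertips stand 22 mm ahead of it and the grasp point (between the pads) lies 3 mm ahead of it; z points along the fingers, y is the line along which they close (so a half turn about z gives the same grasp; the last joint's range is limited). The gripper opens to 85 mm and grips with 20 to 120 N. Pads are 22 mm wide; open, the fingers measure 114 mm over their backs; the gripper's body (76 mm by 85 mm) begins 54 mm behind the grasp point. The pads swing forward as they close: fully open they stand 13 mm farther back than shut.
Start: joints at [1.183, 0.3, 1.521, -0, 1.321, -0.067], TCP at [173.427, 521.932, 253.281] pointing down, gripper open.
Joint ranges: [-3.03, 3.03], [-0.79, 2.21], [0.23, 2.52], [-1.04, 4.18], [0, 3.07], [-2.55, 2.55]. Speed limits (rad/s): [2.22, 2.22, 2.57, 3.14, 3.14, 3.14].

## Interface

Orientations are given as a unit quaternion [x, y, z, w].
In Python, from station import sensors, grab_frame, get_calibration, arm gives the robot as it stands. The module is installed in compiled form; this text tells all that it offers.
- The arm moves only by the shell command python3 -m pendant 'ROWS' [FORCE]. ROWS is a JSON object of lists of equal length, an entry for each row: "dp": the shift along the world's x, y, z in units of 40 mm (1.0 is 40 mm), a list of three; "spin": the turn about the world's z in units of 5 degrees (1.0 is 5 degrees); "fingers": the closure in counts, from 0 (fully open) to 255 (shut). A call has 1 to 10 rows; each row is the pose to reach, as a shift and turn from the pose commanded when the call began; what a row does not reach only later rows make up. A row lasts 1/12 s, in which the tool goes at most 41.7 mm and 7.16 degrees, less where a joint would pass 70% of its speed; a pose out of reach is approached as far as the arm can. A call with a gripper value outside its range is refused whole. The fingers move at their own pace and stop on an object; FORCE is the grip in N (left out, the last holds). Time passes only in rows, so rows that repeat a pose let the fingers close. It gives the time, the measured TCP pose, the force, the opening and the grip force at its end, in the units of the state.
- sensors.sense(): the state, without advancing time (a new reading comes with each control period).
- grab_frame(name): name is "scene" or "top" or "wrist"; returns the picture (384x512x3 uint8, blue, green, red); there is no depth.
- get_calibration(name): a dict with "fx", "fy", "cx", "cy" (pixels), "world_from_camera" (4x4, takes a point from camera to world coordinates). Camera axes: x right, y down, z forward; pixel columns grow to the right and rows downward; lengths in mm; the calibration is good to about 2 mm. A picture is of the moment at which its call begins: read the wrist's pose just before it. get_calibration takes no time and is no camera call; for the wrist camera it gives the pose at the moment of the call.
- arm.hand_in(): hands the job in; it is judged then, once.
The state is a dict: "clock": time; "qpos": joint angles; "qd": joint speeds; "effort": joint torques, N m; "ee_pos": TCP position; "orientation": TCP orientation; "wrist_force": force on the tool from outside, world axes, zero at the start; "torque": the same for the moment, N m; "gripper_width": opening from 0.0 (shut) to 1.0 (fully open); "finger_force": force on a finger pad.
Only numpy, scipy, OpenCV 4.12 (cv2) and the standard library are available. Lean on these libraries where they do the work, as an engineer would, in place of code of your own. Each camera call takes 0.05 s, during which the arm holds its last target. There are 200 camera calls.

## Task

The brass retaining ring inside the clamped camera lens is loose. Take the red-handled two-pin spanner from its wooden rest, set its pins in the ring's two holes (feel for them lightly, the brass marks easily) and turn the ring clockwise until it stops fully home, without forcing it or leaning on it. Then stand the spanner back in its rest, let go, and leave the mug, the lens cap and the little model house where they are.

Things in the scene. Friction and masses are not known exactly. Their poses are not given: they have to be found in the camera images.
- spanner: Two-pin spanner upright in its rest. Origin midway between the pin tips; z up along the tool, x along the line of the pins (same after a half turn). Round pins 5 mm across, 14 mm long (z 0-14), at x = -26.5 and +26.5 mm, tips chamfered 1 mm. Steel crossbar 66 x 24 x 8 mm above (z 14-22). Red handle 36 mm along x, 14 mm thick along y, z 22-80: grip across the 14 mm. 0.11-0.2 kg.
- grip (a point): Grip point on the spanner's red handle, on its axis, 58 mm above the pin tips; axes as the spanner's.
- jig: Fixed aluminium base plate 140 x 140 x 20 mm; origin at the centre of its underside, z up; a white line on it points along its +x. Two blue jaws (tops 56 mm above the table) clamp the lens: a black barrel 80 mm across whose axis passes through the jig's origin, rim 80 mm above the table, bore 68 mm. Neither jig nor lens can move.
- rim (a point): Centre of the lens mouth, level with the rim, 80 mm above the table. 6 mm below it is the face of the brass ring: 66 mm outside, 41 mm inside, 6 mm thick, two through holes opposite each other, centres 26.5 mm from the axis, 8 mm wide along the turn, 9 mm along the radius. Axes as the jig's, not turning. Over 30 N on the ring's face marks it.
- seat (a point): On the lens axis, on the shoulder under the ring where the pins bottom: 68 mm above the table, 12 below the rim, 6 below the ring's face. The spanner's origin comes here (to 3 mm in height, 4 mm sideways) when the pins are fully in the holes; its crossbar is then 2 mm above the rim. Axes as the jig's.
- ring (a joint): Ring unscrewed by, rad: 0 = home on a hard stop, positive = anticlockwise from above; starts at 0.5-0.9. Thread friction 0.2 N m; stays put. Line of holes = jig x axis + this value - A, A (0.2-1.2 rad, how the lens is clamped) not reported: see the holes, or rest the pins on the brass with a few N and turn clockwise till they drop in. Over 50 N between spanner and ring damages it.
- rest: Fixed wooden block 110 x 64 x 24 mm for the spanner, origin at the centre of its underside, z up, x along the slot. A slot 68 mm long (x) and 11 mm wide (y) through its middle takes both pins; the crossbar rests on the block's top, the pin tips then 10 mm above the table.
- rest_slot (a point): Middle of the slot's mouth, on the top of the rest, 24 mm above the table; axes as the rest's. With the spanner at home its origin lies 14 mm below this point.
- mug: White mug, 80 mm across, 90 mm tall, loose; origin at the centre of its underside. Leave it.
- lens_cap: Black lens cap, disc 76 mm across, 12 mm thick, loose, lying flat; origin at the centre of its underside. Leave it.
- house: White model house 100 x 70 mm, about 80 mm tall, loose; origin at the centre of its underside. Leave it.

How it is judged (in metres and radians):
On the way, in this order (a step that is already met when the one before it is completed fails the run):
1. both spanner pins are fully in the ring's holes (z of spanner in the frame of seat below 0.0032 m and horizontal distance between spanner and seat below 0.004 m and angle between spanner's own z axis and vertical below 0.12 rad), for 0.1 s.
2. the ring is turned fully home with the pins in its holes (all of step 1 and value of joint ring below 0.05 rad), for 0.1 s.
At the end, for the whole second after the job is handed in: The ring is fully home (joint below 0.05 rad), and the spanner stands at rest and released in its rest: upright within 0.12 rad, its origin within 8 mm of the slot's middle and at least 11 mm below the block's top (value of joint ring below 0.05 rad and horizontal distance between spanner and rest_slot below 0.008 m and z of spanner in the frame of rest_slot below -0.011 m and angle between spanner's own z axis and vertical below 0.12 rad and linear speed of spanner below 0.02 m/s and contact force between the fingers and spanner below 0.1 N); the robot touches nothing.
It fails at once if more than 50 N between the spanner and the ring (contact force between spanner and ring above 50 N).
It fails at once if more than 30 N pressed on the ring while the pins are not in its holes (contact force between spanner and ring above 30 N and z of spanner in the frame of seat above 0.0042 m).
It fails at once if the fingers or arm touch the ring: it is turned with the spanner (contact force between any of the fingers, the arm and ring above 0.5 N).
It fails at once if the mug, the lens cap or the model house is moved more than 20 mm (distance of any of mug, lens_cap, house from where it was at the start of the episode above 0.02 m).
It also fails if it takes over 72 s, if anything falls off the work surface, if the arm or the gripper's body presses on something with over 40 N, if the wrist force passes 120 N, or if a joint passes its speed limit or range.

## Working session

There is one attempt and no reset: what is moved stays moved. The work goes in short steps, Python scripts to look and compute and a shell command to move; the robot and the scene stay as the last step left them, time stands still between calls to the robot, and variables do not carry over. Pictures are saved under pics/ and viewed, at most 10 in all, crops included, and the job is handed in when it is done.

```bash
mkdir -p pics; python3 - <<'E'
from station import sensors, grab_frame, get_calibration
import cv2, numpy as np
for n in ("top","scene"):
    cv2.imwrite(f"pics/{n}0.png",grab_frame(n))
    c=get_calibration(n);print(n,c["fx"],c["fy"],c["cx"],c["cy"],np.round(c["world_from_camera"],3).tolist())
print(sensors.sense())
E
```

```text
top 423.97043338027015 423.97043338027015 253.39336844085585 195.74045202249647 [[-0.011, -0.996, 0.091, 508.296], [-1.0, 0.011, -0.004, 2.179], [0.003, -0.091, -0.996, 1211.462], [0.0, 0.0, 0.0, 1.0]]
scene 397.8505431983919 397.8505431983919 254.497648244022 189.3907781709556 [[-0.759, 0.425, -0.494, 1152.683], [0.651, 0.505, -0.566, 615.842], [0.009, -0.751, -0.66, 784.652], [0.0, 0.0, 0.0, 1.0]]
{'clock': 0.1, 'qpos': array([ 1.18337330e+00,  3.00419159e-01,  1.52153931e+00,  1.90905982e-05,
        1.32069800e+00, -6.65994343e-02]), 'qd': array([-9.31172257e-05, -9.89421786e-04, -1.51231562e-03, -2.13866328e-04,
        8.84769219e-04,  1.15672979e-03]), 'effort': array([ 2.19837042e-03, -5.44378710e+01, -3.62371731e+01, -3.86237150e-05,
        3.03271183e-03, -7.91423690e-05]), 'ee_pos': array([173.36695647, 521.75803389, 252.7674635 ]), 'orientation': array([ 1.59727045e-01,  9.87161075e-01, -5.16180351e-04, -1.28724578e-04]), 'wrist_force': array([ 0.12048277, -0.14590463,  0.36332211]), 'torque': array([ 0.02280376, -0.00878504,  0.00056395]), 'finger_force': 0.0, 'gripper_width': 0.9999482452733901}
```

View pics/top0.png

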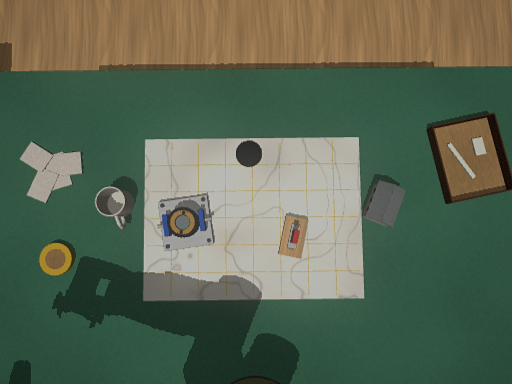

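View pics/scene0.png

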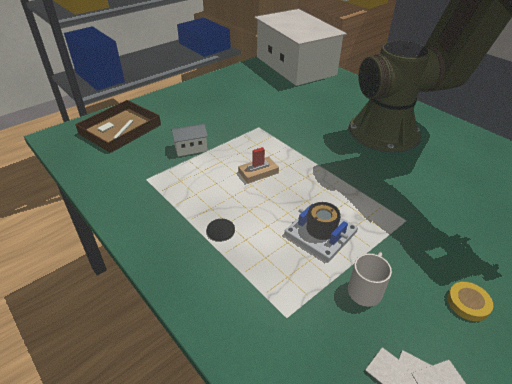

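The top view shows the jig at (186,222), the spanner and rest at (293,236), the mug at (112,203), the cap at (249,153) and the house at (384,200). The scene view agrees with this.

```bash
cat > h.py <<'E'
import cv2, numpy as np
from station import sensors, grab_frame, get_calibration
def ray(c,uv,z):
    T=np.array(c["world_from_camera"]); uv=np.atleast_2d(uv).astype(float)
    d=np.c_[(uv[:,0]-c["cx"])/c["fx"],(uv[:,1]-c["cy"])/c["fy"],np.ones(len(uv))]@T[:3,:3].T
    o=T[:3,3]; return (o+d*((z-o[2])/d[:,2])[:,None])[:,:2]
def blobs(m,n=1):
    cs,_=cv2.findContours(m.astype(np.uint8)*255,cv2.RETR_EXTERNAL,cv2.CHAIN_APPROX_NONE)
    return sorted(cs,key=cv2.contourArea)[::-1][:n]
def rect(c,cont,z):
    p=ray(c,cont[:,0,:],z).astype(np.float32); (x,y),(w,h),a=cv2.minAreaRect(p)
    if w<h: w,h,a=h,w,a+90
    return [round(v,1) for v in (x,y,w,h,(a+90)%180-90)]
def yaw():
    from scipy.spatial.transform import Rotation as R
    y=R.from_quat(sensors.sense()["orientation"]).as_matrix()[:,1]
    return np.degrees(np.arctan2(y[1],y[0]))
E
python3 - <<'E'
from h import *
im=cv2.imread("pics/top0.png");c=get_calibration("top")
h=cv2.cvtColor(im,cv2.COLOR_BGR2HSV);H,S,V=cv2.split(h)
red=((H<6)|(H>174))&(S>150)&(V>90)
sub=np.zeros_like(red);sub[205:265,272:315]=1
r=blobs(red&sub)[0];print("red",rect(c,r,80))
wood=(H>6)&(H<22)&(S>90)&sub
w=blobs((wood|red&sub)>0)[0];print("wood",rect(c,w,24))
sub[:]=0;sub[190:255,155:217]=1
ring=blobs((H>8)&(H<28)&(S>90)&sub)[0];print("ring",rect(c,ring,74))
print("yaw finger line",yaw())
cc=get_calibration("wrist");print(np.round(cc["world_from_camera"],2).tolist(),cc["fx"],cc["cx"],cc["cy"])
E
```

```text
red [502.9, -112.7, 32.8, 11.6, -15.2]
wood [502.5, -112.6, 109.7, 64.6, -12.3]
ring [544.2, 189.8, 64.4, 64.2, 89.4]
yaw finger line 71.61789354148547
[[0.31, 0.9, 0.29, 98.65], [0.95, -0.3, -0.1, 547.75], [-0.0, 0.31, -0.95, 373.67], [0.0, 0.0, 0.0, 1.0]] 280.46355029681604 257.0544603392585 190.0414924791936
```

```bash
python3 -m pendant '{"dp":[[9.3,-8.3,0],[9.3,-8.3,0],[9.3,-8.3,0],[9.3,-8.3,0],[9.3,-8.3,0],[9.3,-8.3,0],[9.3,-8.3,0],[9.3,-8.3,0],[9.3,-8.3,0],[9.3,-8.3,0]],"spin":[1,1,1,1,1,1,1,1,1,1],"fingers":[0,0,0,0,0,0,0,0,0,0]}' 40
python3 -m pendant '{"dp":[[1,-1,0],[0,0,0],[0,0,0],[0,0,0]],"spin":[0,0,0,0],"fingers":[0,0,0,0]}'
python3 - <<'E'
from h import *
print(sensors.sense()["ee_pos"],yaw())
c=get_calibration("wrist");im=grab_frame("wrist");cv2.imwrite("pics/w1.png",im)
import pickle;pickle.dump(c,open("w1.pkl","wb"))
E
```

```text
clock: 0.93
ee_pos: [485.4, 242.7, 253.1]
orientation: [0.117, 0.993, -0.0, -0.0]
wrist_force: [0.5, 0.4, -0.7]
gripper_width: 1.001
finger_force: 0.0
clock: 1.27
ee_pos: [484.2, 244.1, 252.9]
orientation: [0.117, 0.993, -0.0, -0.0]
wrist_force: [0.2, 1.2, -0.3]
gripper_width: 0.997
finger_force: 0.0
[484.1556794  244.12916206 252.91917319] 76.57788721855499
```

View pics/w1.png

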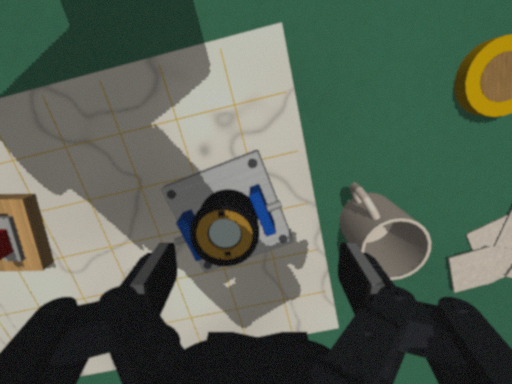

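The wrist view shows the lens ring at (224,231), with holes faintly visible. The mug is at (390,235). Next I'll segment the ring and holes.

```bash
python3 - <<'E'
from h import *
import pickle
c=pickle.load(open("w1.pkl","rb"));im=cv2.imread("pics/w1.png")
H,S,V=cv2.split(cv2.cvtColor(im,cv2.COLOR_BGR2HSV))
sub=np.zeros(H.shape,bool);sub[195:270,185:265]=1
m=((H>8)&(H<28)&(S>90)&(V>60)&sub).astype(np.uint8)
k=blobs(cv2.morphologyEx(m,cv2.MORPH_CLOSE,np.ones((3,3))))[0]
print(rect(c,k,74)); el=cv2.fitEllipse(k);print(el); print("centre",ray(c,[el[0]],74))
cv2.imwrite("pics/w1c.png",cv2.resize(im[180:280,170:280],None,fx=5,fy=5,interpolation=cv2.INTER_CUBIC))
E
```

```text
[548.2, 189.7, 66.4, 64.5, 76.3]
((224.24363708496094, 234.56060791015625), (47.53076934814453, 56.23794174194336), 92.43350219726562)
centre [[547.41754537 190.18884774]]
```

View pics/w1c.png

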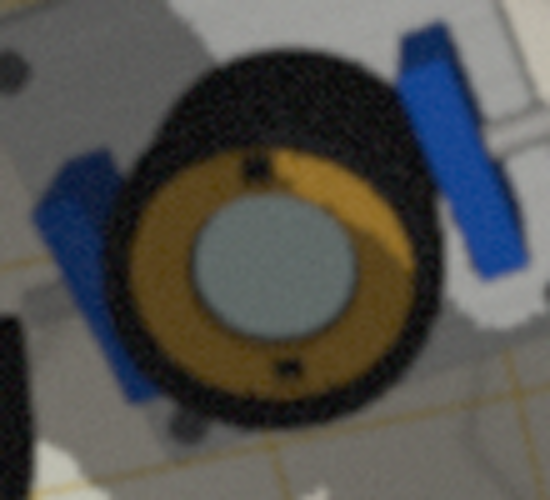

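The holes are at crop pixels (257,168) and (289,367), which are about (221.4,213.6) and (227.8,253.4) in the full image.

```bash
python3 - <<'E'
from h import *
import pickle
c=pickle.load(open("w1.pkl","rb"))
# grey levels refine: dark-blob centroids near the seen holes
g=cv2.cvtColor(cv2.imread("pics/w1.png"),cv2.COLOR_BGR2GRAY).astype(float)
P=[]
for u,v in ((221,213),(228,253)):
    y,x=np.mgrid[v-4:v+5,u-4:u+5]; w=np.clip(55-g[v-4:v+5,u-4:u+5],0,None); P.append(((w*x).sum()/w.sum(),(w*y).sum()/w.sum()))
for Q in (P,[(221.4,213.6),(227.8,253.4)]):
    p=ray(c,Q,74);d=p[1]-p[0];print(np.round(Q,1).tolist(),p.round(1).tolist(),p.mean(0),np.hypot(*d),np.degrees(np.arctan2(d[1],d[0])))
# jig outline from the top picture: lower plate (z=20) grey
E
python3 -m pendant '{"dp":[[0.5,-8.9,0],[0.5,-8.9,0],[0.5,-8.9,0],[0.5,-8.9,0],[0.5,-8.9,0],[0.5,-8.9,0],[0.5,-8.9,0],[0.5,-8.9,0],[0.5,-8.9,0],[0.5,-8.9,0]],"spin":[0,0,0,0,0,0,0,0,0,0],"fingers":[0,0,0,0,0,0,0,0,0,0]}'
python3 -m pendant '{"dp":[[0,0,0],[0,0,0],[0,0,0]],"spin":[0,0,0],"fingers":[60,60,60]}'
python3 - <<'E'
from h import *
s=sensors.sense();print(s["ee_pos"],yaw(),s["qpos"].round(2))
c=get_calibration("wrist");im=grab_frame("wrist");cv2.imwrite("pics/w2.png",im)
import pickle;pickle.dump(c,open("w2.pkl","wb"))
H,S,V=cv2.split(cv2.cvtColor(im,cv2.COLOR_BGR2HSV))
red=((H<7)|(H>173))&(S>140)&(V>50)
r=blobs(red)[0];print("red@90",rect(c,r,90),cv2.boundingRect(r),cv2.contourArea(r))
E
```

```text
[[220.5, 212.4], [227.3, 253.2]] [[519.0, 193.6], [572.4, 187.2]] [545.71271781 190.38551438] 53.76462948343291 -6.884610439312997
[[221.4, 213.6], [227.8, 253.4]] [[520.8, 194.2], [572.9, 187.6]] [546.80547394 190.89141134] 52.51666346804471 -7.151233151467015
clock: 2.15
ee_pos: [504.3, -114.9, 253.1]
orientation: [0.118, 0.993, -0.0, -0.0]
wrist_force: [-0.7, 0.6, 0.2]
gripper_width: 1.001
finger_force: 0.0
clock: 2.4
ee_pos: [504.4, -110.2, 253.3]
orientation: [0.116, 0.993, 0.0, -0.0]
wrist_force: [-0.1, 0.5, 0.0]
gripper_width: 0.766
finger_force: 0.0
[ 504.41710221 -110.24219532  253.30666561] 76.72863443830153 [-0.29  0.22  1.62  0.    1.3  -1.63]
red@90 [500.7, -110.5, 43.3, 12.7, -13.0] (249, 154, 13, 41) 412.5
```

View pics/w2.png

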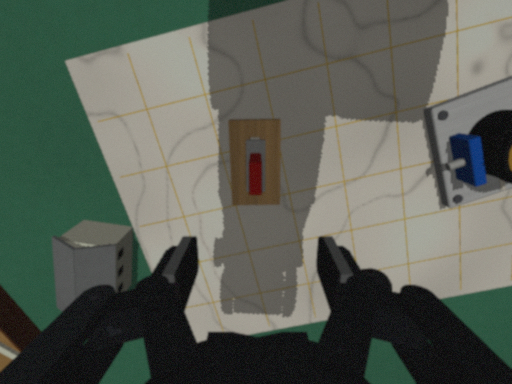

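The wrist view shows the rest at (230–281, 118–205) with the red handle at (255,175). The finger line is already square across the handle.

```bash
python3 - <<'E'
from h import *
import pickle
c=pickle.load(open("w2.pkl","rb"));im=cv2.imread("pics/w2.png")
H,S,V=cv2.split(cv2.cvtColor(im,cv2.COLOR_BGR2HSV))
sub=np.zeros(H.shape,bool);sub[110:212,222:290]=1
m=(((H>4)&(H<20)&(S>90)&(V>60))&sub)
k=blobs(cv2.morphologyEx(m.astype(np.uint8),cv2.MORPH_CLOSE,np.ones((9,9))))[0];print("wood",rect(c,k,24))
red=((H<7)|(H>173))&(S>140)&(V>50)
r=blobs(red)[0][:,0,:];
print("far end top/bottom rays", ray(c,[r[r[:,1].argmax()]],90), ray(c,[r[r[:,1].argmin()]],32))
E
python3 -m pendant '{"dp":[[-0.04,-0.06,-1],[-0.04,-0.06,-2],[-0.04,-0.06,-3],[-0.04,-0.06,-3.5],[-0.04,-0.06,-3.5],[-0.04,-0.06,-3.5]],"spin":[0,0,0,0,0,0],"fingers":[60,60,60,60,60,60]}'
```

```text
wood [504.2, -112.2, 111.6, 64.3, -13.2]
far end top/bottom rays [[ 520.51184826 -120.62809258]] [[ 489.15137926 -113.11046556]]
clock: 2.95
ee_pos: [502.8, -113.2, 113.5]
orientation: [0.116, 0.993, 0.0, -0.001]
wrist_force: [-0.4, -0.2, 1.2]
gripper_width: 0.764
finger_force: 0.0
```

```bash
python3 -m pendant '{"dp":[[0.01,0.02,-0.5],[0.01,0.02,-1.05],[0.01,0.02,-1.05],[0.01,0.02,-1.05],[0.01,0.02,-1.05],[0.01,0.02,-1.05],[0.01,0.02,-1.05],[0.01,0.02,-1.05],[0.01,0.02,-1.05],[0.01,0.02,-1.05]],"spin":[0,0,0,0,0,0,0,0,0,0],"fingers":[60,60,60,255,255,255,255,255,255,255]}' 80
python3 -m pendant '{"dp":[[0,0,0],[0,0,0],[0,0,0.5],[0,0,1],[0,0,1.5],[0,0,2],[0,0,2],[0,0,2]],"spin":[0,0,0,0,0,0,0,0],"fingers":[255,255,255,255,255,255,255,255]}' 80
python3 - <<'E'
from h import *
s=sensors.sense();print(s["ee_pos"],yaw())
c=get_calibration("wrist");im=grab_frame("wrist");cv2.imwrite("pics/w3.png",im)
E
```

```text
clock: 3.78
ee_pos: [503.7, -113.3, 72.6]
orientation: [0.116, 0.993, -0.0, 0.001]
wrist_force: [-2.0, 0.9, 8.6]
gripper_width: 0.154
finger_force: 77.9
clock: 4.45
ee_pos: [503.4, -113.2, 152.1]
orientation: [0.116, 0.993, -0.0, 0.001]
wrist_force: [-0.3, -0.2, -2.3]
gripper_width: 0.151
finger_force: 78.3
[ 503.35197782 -113.17381992  152.05070323] 76.62250695498062
```

View pics/w3.png

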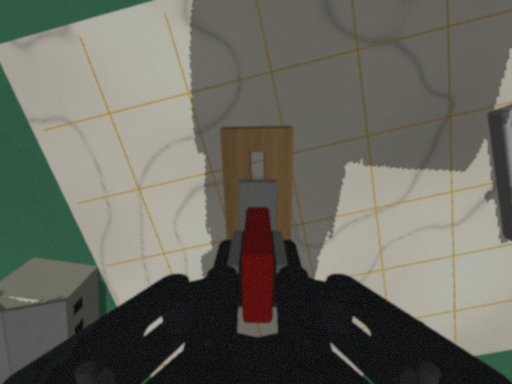

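The handle is firmly held. The crossbar ends are at about (258,180) and (257,335). From these I'll measure the spanner's offset in the grip.

```bash
python3 - <<'E'
from h import *
c=get_calibration("wrist");im=cv2.imread("pics/w3.png")
g=im[:,:,1].astype(int)
print("near column g",g[172:215,258].tolist());print("far",g[315:345,257].tolist())
t=sensors.sense()["ee_pos"];a=np.radians(yaw()-90);ax=np.array([np.cos(a),np.sin(a)]);n=np.array([-ax[1],ax[0]])
H,S,V=cv2.split(cv2.cvtColor(im,cv2.COLOR_BGR2HSV))
r=blobs(((H<7)|(H>173))&(S>140)&(V>50))[0][:,0,:];b=cv2.boundingRect(r);print(b)
for nm,uv,z in (("bar far top",(257,336),111.5),("bar near bot",(258,180),103.5),("bar near top",(258,180),111.5),("handle far top",(258,b[1]+b[3]),169.5),("handle near bottom",(258,b[1]),111.5)):
    p=ray(c,[uv],z)[0]-t[:2];print(nm,p@ax,p@n)
E
```

```text
near column g [100, 99, 98, 93, 95, 94, 89, 73, 61, 62, 70, 77, 79, 78, 80, 76, 80, 78, 76, 81, 81, 77, 80, 79, 80, 81, 79, 79, 81, 79, 79, 78, 77, 78, 66, 42, 25, 10, 11, 21, 13, 12, 17]
far [11, 21, 13, 12, 22, 17, 23, 48, 74, 89, 92, 93, 93, 98, 97, 97, 102, 100, 102, 101, 98, 80, 47, 28, 23, 22, 22, 12, 11, 10]
(241, 208, 33, 115)
bar far top 84.3683213342366 1.0401875706159769
bar near bot -30.753796336208463 1.6317245055982401
bar near top -33.04615823072741 1.598580100927591
handle far top 17.806759423588694 1.4534516407865739
handle near bottom -15.170990665505585 1.6237926152283342
```

```bash
python3 -m pendant '{"dp":[[0,0,0.4],[1.05,1,0.4],[1.05,2,0.4],[1.05,3,0.4],[1.05,4,0.4],[1.05,5,0.4],[1.05,6,0.4],[1.05,7,0.4],[1.05,7.6,0.4],[1.05,7.6,0.4]],"spin":[0,0,0.5,1,1.5,1.7,1.7,1.7,1.7,1.7],"fingers":[255,255,255,255,255,255,255,255,255,255]}'
python3 -m pendant '{"dp":[[0,0,0],[0,0,-0.2],[0,0,-0.4],[0,0,-0.4],[0,0,-0.4],[0,0,-0.4]],"spin":[0,0,0,0,0,0],"fingers":[255,255,255,255,255,255]}'
python3 - <<'E'
from h import *
s=sensors.sense();print(s["ee_pos"],yaw(),s["wrist_force"])
c=get_calibration("wrist");im=grab_frame("wrist");cv2.imwrite("pics/w4.png",im)
import pickle;pickle.dump(c,open("w4.pkl","wb"))
E
```

```text
clock: 5.33
ee_pos: [544.0, 195.3, 165.6]
orientation: [0.04, 0.999, 0.0, -0.001]
wrist_force: [0.6, -0.4, -3.0]
gripper_width: 0.156
finger_force: 78.4
clock: 5.83
ee_pos: [545.2, 190.3, 151.2]
orientation: [0.043, 0.999, -0.0, -0.0]
wrist_force: [1.0, -0.3, -2.5]
gripper_width: 0.153
finger_force: 78.5
[545.2355857  190.25160627 151.21425585] 85.06218081107936 [ 0.95962855 -0.32580815 -2.47944038]
```

View pics/w4.png

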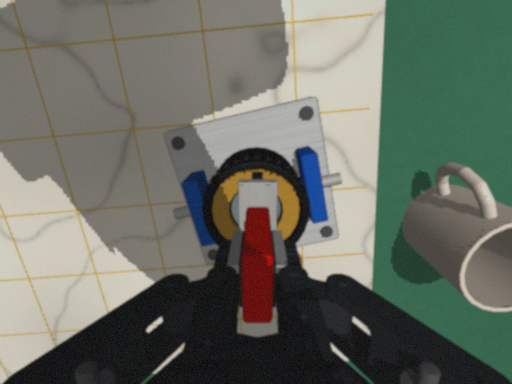

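The near ring hole is at (258,175), almost in line with the bar. I'll compute its offset from the tool.

```bash
python3 - <<'E'
from h import *
import pickle
c=pickle.load(open("w4.pkl","rb"));im=cv2.imread("pics/w4.png")
print(im[168:184,250:267,2])
t=sensors.sense()["ee_pos"];a=np.radians(yaw()-90);ax=np.array([np.cos(a),np.sin(a)]);n=np.array([-ax[1],ax[0]])
for nm,uv,z in (("hole",(258,175.5),74),("bar near top",(258,180),110.5)):
    p=ray(c,[uv],z)[0]-t[:2];print(nm,p@ax,p@n)
H,S,V=cv2.split(cv2.cvtColor(im,cv2.COLOR_BGR2HSV))
sub=np.zeros(H.shape,bool);sub[150:260,205:310]=1
k=blobs((H>8)&(H<28)&(S>90)&(V>60)&sub,2);pts=np.vstack(k)[:,0,:];q=ray(c,pts,74)-t[:2]
print("ring along n:",(q@n).min(),(q@n).max(),"along ax min",(q@ax).min())
E
```

```text
[[ 42  40  38  45  46  44  49  51  53  61  68  66  58  40  37  28  30]
 [ 69  74  80  82  82  86  87  86  91 106 115 115 107  90  71  53  47]
 [ 99 107 110 115 119 122 118 120 124 134 144 143 137 128 109  86  79]
 [130 130 114 107 112 113 114 115 112 121 125 125 129 138 131 111 111]
 [152 133  94  70  65  71  71  68  65  68  73  79 102 131 145 139 145]
 [157 132  90  48  33  35  36  28  31  36  30  51  89 131 152 154 157]
 [156 129  84  42  29  28  33  29  20  26  31  50  91 134 158 161 162]
 [157 130  81  41  25  29  27  26  31  25  24  54 100 140 159 163 161]
 [157 130  76  36  32  31  28  27  22  28  28  58 106 142 161 164 161]
 [153 124  76  40  31  32  32  31  33  35  31  54 104 142 156 161 159]
 [142 121  81  50  47  48  51  47  48  50  52  59  99 133 148 150 149]
 [125 110  90  79  75  75  76  78  78  76  76  84  97 115 123 129 129]
 [107 101  97  97  96  98  96  98  99  93  98  99 103 107 107 109 109]
 [112 111 110 112 113 109 110 111 111 112 113 111 113 112 112 113 117]
 [136 136 136 137 138 138 136 136 135 138 137 139 136 138 141 134 137]
 [155 154 155 157 155 157 155 155 155 158 159 157 158 155 157 154 151]]
hole -25.55265059729363 1.4992554854790088
bar near top -32.595485976967375 1.3596860913285738
ring along n: -33.57119499134636 37.87942062621545 along ax min -31.171390042063702
```

```bash
python3 -m pendant '{"dp":[[0.01,0,-0.2],[0.01,0,-0.32],[0.01,0,-0.32],[0.01,0,-0.32],[0.01,0,-0.32]],"spin":[0,0,0,0,0],"fingers":[255,255,255,255,255]}'
python3 -m pendant '{"dp":[[0,0,-0.02],[0,0,-0.04],[0,0,-0.04],[0,0,-0.04]],"spin":[0,0,0,0],"fingers":[255,255,255,255]}'
python3 -m pendant '{"dp":[[0,0,-0.02],[0,0,-0.03],[0,0,-0.03],[0,0,-0.03]],"spin":[0,0,0,0],"fingers":[255,255,255,255]}'
```

```text
clock: 6.3
ee_pos: [545.5, 190.9, 138.5]
orientation: [0.043, 0.999, 0.0, 0.0]
wrist_force: [-0.6, 0.6, -1.4]
gripper_width: 0.152
finger_force: 78.5
clock: 6.63
ee_pos: [545.5, 190.9, 136.9]
orientation: [0.043, 0.999, 0.0, 0.0]
wrist_force: [-0.6, 0.0, -2.1]
gripper_width: 0.153
finger_force: 78.5
clock: 6.97
ee_pos: [545.6, 190.9, 136.0]
orientation: [0.043, 0.999, 0.0, 0.0]
wrist_force: [-0.3, 0.1, 2.7]
gripper_width: 0.153
finger_force: 79.1
```

```bash
python3 -m pendant '{"dp":[[0,0,-0.01],[0,0,-0.01],[0,0,-0.01],[0,0,-0.01]],"spin":[-0.2,-0.4,-0.4,-0.4],"fingers":[255,255,255,255]}'
python3 -m pendant '{"dp":[[0,0,0],[0,0,0],[0,0,0],[0,0,0]],"spin":[-0.2,-0.4,-0.4,-0.4],"fingers":[255,255,255,255]}'
python3 -c "
from h import *;print(yaw()-90,sensors.sense()['torque'])"
```

```text
clock: 7.3
ee_pos: [545.3, 190.7, 134.9]
orientation: [0.06, 0.998, -0.0, -0.0]
wrist_force: [-0.5, -1.1, -1.5]
gripper_width: 0.155
finger_force: 78.6
clock: 7.63
ee_pos: [545.3, 190.7, 135.0]
orientation: [0.078, 0.997, -0.0, -0.0]
wrist_force: [-0.5, -3.0, -2.5]
gripper_width: 0.154
finger_force: 78.5
-8.890051992812985 [-0.60546514  0.16944519  0.07726867]
```

The pins have dropped in: z is below the face and the only load is the tool's weight. Next I back off half a turn step and lower to the seat.

```bash
python3 -m pendant '{"dp":[[0,0,-0.02],[0,0,-0.04],[0,0,-0.06],[0,0,-0.06],[0,0,-0.06]],"spin":[0.2,0.2,0.2,0.2,0.2],"fingers":[255,255,255,255,255]}'
python3 -m pendant '{"dp":[[0,0,-0.02],[0,0,-0.035],[0,0,-0.035],[0,0,-0.035]],"spin":[0,0,0,0],"fingers":[255,255,255,255]}'
python3 -c "
from h import *;print(yaw()-90,sensors.sense()['torque'])"
```

```text
clock: 8.05
ee_pos: [545.5, 190.8, 132.8]
orientation: [0.069, 0.998, -0.0, 0.0]
wrist_force: [-0.0, -3.6, -1.8]
gripper_width: 0.153
finger_force: 78.6
clock: 8.38
ee_pos: [545.5, 190.8, 131.4]
orientation: [0.069, 0.998, -0.0, 0.0]
wrist_force: [0.0, -4.1, -0.2]
gripper_width: 0.158
finger_force: 78.7
-7.881054415674356 [-8.24200209e-01 -1.80200474e-05  7.91068802e-02]
```

```bash
python3 -m pendant '{"dp":[[0,-0.012,0],[0,-0.012,0],[0,-0.012,0],[0,-0.012,0],[0,-0.012,0],[0,-0.012,0],[0,-0.012,0]],"spin":[0,-0.3,-0.6,-0.9,-1.2,-1.5,-1.5],"fingers":[255,255,255,255,255,255,255]}'
python3 -c "
from h import *;print(yaw()-90,sensors.sense()['torque'])"
python3 -m pendant '{"dp":[[0,0,0],[0,0,0],[0,0,0],[0,0,0],[0,0,0],[0,0,0]],"spin":[-0.3,-0.6,-0.9,-1.2,-1.5,-1.5],"fingers":[255,255,255,255,255,255]}'
python3 -c "
from h import *;print(yaw()-90,sensors.sense()['torque'])"
```

```text
clock: 8.97
ee_pos: [545.4, 190.0, 131.4]
orientation: [0.135, 0.991, -0.0, -0.0]
wrist_force: [-0.8, -6.4, -0.3]
gripper_width: 0.154
finger_force: 79.0
-15.474142675924966 [-1.34787329  0.19775891  0.1464279 ]
clock: 9.47
ee_pos: [545.4, 190.0, 131.4]
orientation: [0.199, 0.98, -0.0, -0.0]
wrist_force: [-0.0, -6.3, 0.4]
gripper_width: 0.162
finger_force: 79.0
-22.978113254257806 [-1.29980752  0.21702786  0.1463763 ]
```

```bash
python3 -m pendant '{"dp":[[0,-0.012,0],[0,-0.012,0],[0,-0.012,0],[0,-0.012,0],[0,-0.012,0],[0,-0.012,0],[0,-0.012,0]],"spin":[-0.3,-0.6,-0.9,-1.2,-1.5,-1.8,-1.8],"fingers":[255,255,255,255,255,255,255]}'
for i in 1 ; do python3 -c "
from h import *;print(yaw()-90,sensors.sense()['torque'])"; done
python3 -m pendant '{"dp":[[0,0,0],[0,0,0],[0,0,0],[0,0,0]],"spin":[-0.3,-0.6,-0.8,-0.8],"fingers":[255,255,255,255]}'
python3 -c "
from h import *;print(yaw()-90,sensors.sense()['torque'])"
```

```text
clock: 10.05
ee_pos: [545.3, 189.8, 131.4]
orientation: [0.275, 0.961, -0.0, -0.0]
wrist_force: [-0.8, -4.1, 0.1]
gripper_width: 0.151
finger_force: 78.9
-31.94917821446211 [-0.83604735  0.24765522  0.03178879]
clock: 10.38
ee_pos: [545.4, 189.9, 131.4]
orientation: [0.308, 0.951, -0.0, -0.0]
wrist_force: [-0.5, -4.4, 0.1]
gripper_width: 0.156
finger_force: 78.8
-35.89204327304413 [-0.80251503  0.24481458  0.06239171]
```

```bash
for i in 1; do python3 -m pendant '{"dp":[[0,0,0],[0,0,0],[0,0,0]],"spin":[-0.3,-0.6,-0.6],"fingers":[255,255,255]}'|grep force
python3 -c "
from h import *;print(yaw()-90,sensors.sense()['torque'])"
python3 -m pendant '{"dp":[[0,0,0],[0,0,0],[0,0,0]],"spin":[-0.3,-0.6,-0.6],"fingers":[255,255,255]}'|grep force
python3 -c "
from h import *;print(yaw()-90,sensors.sense()['torque'])"; done
```

```text
wrist_force: [-0.6, -4.0, -0.5]
finger_force: 78.8
-38.894019652443916 [-0.71104069  0.24692674  0.04151887]
wrist_force: [-1.2, -3.5, -0.9]
finger_force: 78.8
-41.864745746699285 [-0.63268915  0.20153173  0.10219526]
```

```bash
python3 -m pendant '{"dp":[[0,0,0],[0,0,0],[0,0,0]],"spin":[-0.3,-0.6,-0.6],"fingers":[255,255,255]}'|grep force
python3 -c "
from h import *;print(yaw()-90,sensors.sense()['torque'])"
python3 -m pendant '{"dp":[[0,0,0],[0,0,0],[0,0,0]],"spin":[-0.2,-0.4,-0.4],"fingers":[255,255,255]}'|grep force
python3 -c "
from h import *;print(yaw()-90,sensors.sense()['torque'])"
```

```text
wrist_force: [-1.2, -2.1, -1.4]
finger_force: 78.8
-44.83774394884895 [-0.59418829  0.24326789  0.16352664]
wrist_force: [-1.1, -2.4, -1.6]
finger_force: 79.6
-46.86710874020307 [-0.52980488  0.23257919  1.01007344]
```

```bash
python3 - <<'E'
from h import *
im=grab_frame("wrist");c=get_calibration("wrist");cv2.imwrite("pics/w5.png",im)
print(sensors.sense()["ee_pos"],yaw()-90)
E
```

```text
[545.45422285 190.00653399 131.45621519] -46.819136751772
```

View pics/w5.png

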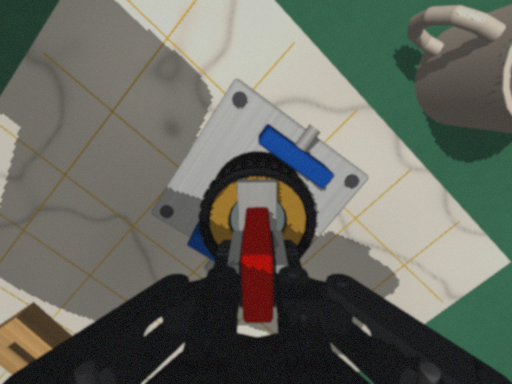

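The bar is seated in the lens mouth and held at about -47°. The torque jumped to 1 N m after about 40° of turn, which is the hard stop. I'll ease off, hold, then lift.

```bash
python3 -m pendant '{"dp":[[0,0,0],[0,0,0],[0,0,0],[0,0,0.1],[0,0,0.25],[0,0,0.5],[0,0,0.85],[0,0,0.85],[0,0,0.85]],"spin":[0.2,0.2,0.45,0.45,0.45,0.45,0.45,0.45,0.45],"fingers":[255,255,255,255,255,255,255,255,255]}'
python3 - <<'E'
from h import *
t=np.array([503.5,-113.2]);s=sensors.sense();print(s["ee_pos"],((t-s["ee_pos"][:2])/40).round(3),(76.6-yaw())/5,s["torque"])
E
```

```text
clock: 12.18
ee_pos: [545.9, 190.1, 166.6]
orientation: [0.38, 0.925, 0.001, 0.001]
wrist_force: [-0.8, 0.2, -1.3]
gripper_width: 0.152
finger_force: 78.7
[545.90140427 190.14757034 166.5971121 ] [-1.06  -7.584] 6.247498318383938 [ 0.04023806  0.06603078 -0.03744954]
```

```bash
python3 -m pendant '{"dp":[[-0.15,-1,0],[-0.3,-2,0],[-0.45,-3,0],[-0.6,-4,0],[-0.75,-5,0],[-0.9,-6,0],[-1.05,-7,0],[-1.06,-7.58,0],[-1.06,-7.58,0],[-1.06,-7.58,0]],"spin":[0.7,1.4,2.1,2.8,3.5,4.2,4.9,5.6,6.25,6.25],"fingers":[255,255,255,255,255,255,255,255,255,255]}'
python3 -m pendant '{"dp":[[0,0,-0.5],[0,0,-1],[0,0,-1.4],[0,0,-1.4],[0,0,-1.4]],"spin":[0,0,0,0,0],"fingers":[255,255,255,255,255]}'
python3 - <<'E'
from h import *
t=np.array([503.5,-113.2]);s=sensors.sense();print(s["ee_pos"],((t-s["ee_pos"][:2])/40).round(3),(76.6-yaw())/5)
c=get_calibration("top");im=grab_frame("top")
H,S,V=cv2.split(cv2.cvtColor(grab_frame("wrist"),cv2.COLOR_BGR2HSV));r=blobs(((H<7)|(H>173))&(S>140)&(V>50))[0];print(cv2.boundingRect(r))
E
```

```text
clock: 13.02
ee_pos: [502.7, -114.5, 165.0]
orientation: [0.116, 0.993, 0.0, -0.0]
wrist_force: [-0.0, 0.7, -1.5]
gripper_width: 0.154
finger_force: 79.0
clock: 13.43
ee_pos: [502.9, -112.6, 109.1]
orientation: [0.117, 0.993, 0.0, -0.001]
wrist_force: [0.3, 0.5, -1.4]
gripper_width: 0.153
finger_force: 78.9
[ 502.91176832 -112.56402782  109.11245462] [ 0.015 -0.016] 0.0016532360936707847
(241, 208, 33, 115)
```

```bash
python3 -m pendant '{"dp":[[0.015,-0.016,-0.2],[0.015,-0.016,-0.4],[0.015,-0.016,-0.6],[0.015,-0.016,-0.6],[0.015,-0.016,-0.6]],"spin":[0,0,0,0,0],"fingers":[255,255,255,255,255]}'
python3 -m pendant '{"dp":[[0,0,-0.1],[0,0,-0.2],[0,0,-0.3],[0,0,-0.3],[0,0,-0.3]],"spin":[0,0,0,0,0],"fingers":[255,255,255,255,255]}'
```

```text
clock: 13.95
ee_pos: [503.4, -113.8, 84.9]
orientation: [0.117, 0.993, 0.0, -0.001]
wrist_force: [0.1, -0.1, -1.4]
gripper_width: 0.153
finger_force: 79.0
clock: 14.37
ee_pos: [503.6, -113.9, 73.3]
orientation: [0.117, 0.993, 0.0, -0.0]
wrist_force: [0.4, 0.3, -1.7]
gripper_width: 0.152
finger_force: 79.0
```

Nearly seated: 0.7 mm to go. I'll open the fingers slowly, then rise.

```bash
python3 -m pendant '{"dp":[[0,0,-0.02],[0,0,-0.02],[0,0,-0.02],[0,0,-0.02],[0,0,-0.02],[0,0,-0.02],[0,0,-0.02],[0,0,-0.02]],"spin":[0,0,0,0,0,0,0,0],"fingers":[255,255,60,60,60,60,60,60]}' 
python3 -m pendant '{"dp":[[0,0,0.5],[0,0,1.2],[0,0,2],[0,0,3],[0,0,3.5],[0,0,4],[0,0,4],[0,0,4]],"spin":[0,0,0,0,0,0,0,0],"fingers":[60,60,60,60,60,60,60,60]}'
python3 - <<'E'
from h import *
im=grab_frame("wrist");c=get_calibration("wrist")
cv2.imwrite("pics/w6.png",im)
H,S,V=cv2.split(cv2.cvtColor(im,cv2.COLOR_BGR2HSV));r=blobs(((H<7)|(H>173))&(S>140)&(V>50))[0];print(rect(c,r,90))
E
```

```text
clock: 15.03
ee_pos: [503.7, -113.9, 72.7]
orientation: [0.117, 0.993, -0.0, 0.0]
wrist_force: [-0.2, -0.7, 0.2]
gripper_width: 0.765
finger_force: 0.0
clock: 15.7
ee_pos: [503.9, -114.0, 233.3]
orientation: [0.117, 0.993, -0.0, 0.001]
wrist_force: [-0.3, -0.6, -0.6]
gripper_width: 0.768
finger_force: 0.0
[499.3, -111.7, 43.5, 11.9, -13.4]
```

View pics/w6.png

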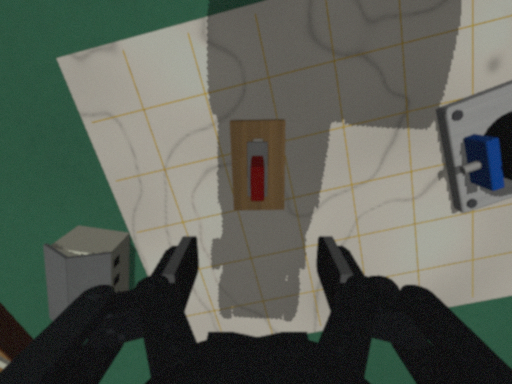

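The spanner stands upright in its rest at (258,170) and is released. I'm handing in.

```bash
python3 -c "
from station import arm;print(arm.hand_in())"
```

```text
the job is handed in; nothing more can be done
None
```

The job is handed in: I turned the ring clockwise about 40° until the torque jumped at its stop, and the spanner is back upright in its rest and released. The hand-in returned no verdict, and the torque jump is my only evidence that the ring is fully home.

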